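Push an offcut through the gravity flap of a scrap chute

ROBOT

A 6-joint arm with a two-finger parallel gripper is mounted at the origin on a cart in front of the work surface, level with it; the furniture and walls round the work are solid. World frame = base frame: x ahead of the robot, y to its left, z up, the work surface at z = 0. Lengths are in mm, angles in rad, forces in N, time in s.
With the tool pointing down it reaches from about 375 to 825 mm from the base axis. Payload 5.5 kg.
Tool frame: the origin (TCP) lies midway between the tips of the shut fingers; the grasp point (between the pads) lies 19 mm behind it; z points along the fingers, y is the direction in which the jaws open and shut (so a half turn about z gives the same grasp; the last joint's range is limited). The gripper opens to 85 mm and grips with 20 to 120 N. Pads are 22 mm wide; open, the fingers measure 114 mm over their backs; the gripper's body (76 mm by 85 mm) begins 54 mm behind the grasp point. The pads swing forward as they close: fully open they stand 13 mm farther back than shut.
Start: joints at [1.213, 0.314, -0.047, 1.21, 0, 1.571], TCP at [210.125, 561.998, 231.299] pointing down, gripper open.
Joint ranges: [-2.67, 2.67], [-0.69, 1.73], [-1.03, 1.25], [-2.08, 2.16], [-1.42, 1.45], [-3.14, 3.14]. Speed limits (rad/s): [2.39, 2.39, 3.01, 3.14, 3.14, 3.14].

INTERFACE

Orientations are given as a rotation vector (axis times angle).
In Python, from plant import arm, viewer gives the robot as it stands.
- The arm moves only by the shell command python3 -m crank 'ROWS' [FORCE]. ROWS is text: rows parted by semicolons, each of 5 numbers parted by spaces: the finger opening in m, from 0 to 0.0854, then the shift along the world's x, y, z in m, then the turn about the world's z in degrees. In form: jaw x y z yaw; .... A call has exactly 8 rows; each row shifts and turns the commanded pose from where the row before left it; what a row does not reach is not made up. A row lasts 1/10 s, in which the tool goes at most 50 mm and 8.59 degrees, less where a joint would pass 70% of its speed; a pose out of reach is approached as far as the arm can. A call with a gripper value outside its range is refused whole. The fingers move at their own pace and stop on an object; FORCE is the grip in N (left out, the last holds). Time passes only in rows, so rows that do not move let the fingers close, or fill a call up. It gives the time, the measured TCP pose, the force and the opening at its end, in the units of the state.
- arm.read_state(): the state, without advancing time (a new reading comes with each control period).
- viewer.grab_frame(name): name is "scene" or "top" or "wrist"; returns the picture (400x640x3 uint8, red, green, blue); there is no depth.
- viewer.camera_info(name): a dict with "mtx" (3x3 intrinsics, pixels), "world_from_camera" (4x4, takes a point from camera to world coordinates). Camera axes: x right, y up, looking along -z (the intrinsics and any distortion apply to the point x, -y, -z); pixel columns grow to the right and rows downward; lengths in mm; the calibration is good to about 2 mm. A picture is of the moment at which its call begins: read the wrist's pose just before it. camera_info takes no time and is no camera call; for the wrist camera it gives the pose at the moment of the call.
- arm.finish_job(): hands the job in, once; it reports no verdict.
The state is a dict: "time": time; "joints": joint angles; "qvel": joint speeds; "joint_efforts": joint torques, N m; "eef_pos": TCP position; "ee_rot": TCP orientation; "contact_force": force on the tool from outside, world axes, zero at the start; "wrist_torque": the same for the moment, N m; "gripper_width": finger opening in mm.
Only numpy, scipy, OpenCV 4.12 (cv2) and the standard library are available. Lean on these libraries where they do the work, as an engineer would, in place of code of your own. Each camera call takes 0.05 s, during which the arm holds its last target.

TASK

Clear the short wooden offcut off the feed deck of the scrap chute: push it with the fingertips along the deck to the mouth, on through the hanging flap and over the edge, so that it drops into the bin, then draw the fingers back so that the flap swings fully shut. Only push the offcut gently along the deck, do not grip it or lift it, and leave the slip stone on the deck and the mug and sanding block beside the chute where they are.

Things in the scene. Friction and masses are not known exactly. Their poses are not given: they have to be found in the camera images.
- chute: Plywood scrap chute fixed on the bench. Origin: on the bench, below the middle of the far edge of its feed deck, where the closed flap hangs. x: level, from deck into bin (the way to push); y: to the left looking along x; z up. Feed deck: level board, top at z = 100 mm, x = -170 to 0, y = -115 to +115; a fence 18 mm high beside the mouth (x = -24 to -12) closes its far side. (All in mm in this frame.)
- mouth (a point): Middle of the mouth at deck level (x = 0, z = 100 mm in the chute's frame, same axes). The mouth is bounded by two cheeks: inner faces y = -76 and +76, 8 mm thick, x = -24 to 116, top z = 130; steel pivot lugs on their outsides (x = -15 to 3) reach z = 179. It is open above, except for a hood over the back (x from 86 on, top z = 130).
- bin (a point): Middle of the bin's floor (x = 70, z = 8 mm in the chute's frame). The bin lies beyond the deck's edge, inside x = 0 (34 at the floor) to 108, y = -76 to +76, floor 92 mm below the deck: a part pushed with its middle past the edge tips and drops in, so the fingers need not go past the deck edge by more than 20 mm.
- flap (a joint): Gravity flap in the mouth: smooth aluminium plate 146 wide, 28 high, hung from two side arms (140 mm clear between them, nothing across the top). Hinge line at x = -6, z = 172 mm of the chute. 0 = shut (plate at x = 0 to 3, 2 mm above deck level), positive = swung inward and up, stop 1.4 rad; at 0.7 a 22 mm thick part passes below. 50 g, falls shut; a pushed part opens it with under 1 N.
- offcut: The short wooden offcut on the deck: a block 45 x 70 x 22 mm (its own x, y, z; 70 mm along y), 25 to 50 g, origin at the centre of its underside. It lies flat, its length within 0.36 rad of the chute's x, its centre about 70 mm left or right of the mouth's middle line and 95 mm before the flap. Friction on the deck 0.45 to 0.75.
- stone_mid (a point): Centre of the grey slip stone (a sharpening stone with a teardrop section, 41 x 100 x 15 mm in its own x, y, z) lying on the other side of the deck, with its length along the chute's x. A bystander.
- mug: Tea mug with a patterned side, 86 mm wide and 101 mm high, on the grey slab (28 mm high); origin under its centre. A bystander.
- sander: Cork sanding block, 57 x 87 x 29 mm, on the bench in front of the chute; origin under its centre. A bystander.

How it is judged:
By the outcome, as a careful person would: the job done as asked, in the order asked, and still so for the second after the job is handed in, with the robot touching nothing.
It also fails if it takes over 48 s, if anything falls off the work surface, if the arm or the gripper's body presses on something with over 40 N, if the wrist force passes 120 N, or if a joint passes its speed limit or range.

## Working session

There is one attempt and no reset: what is moved stays moved. The work goes in short steps, Python scripts to look and compute and a shell command to move; the robot and the scene stay as the last step left them, time stands still between calls to the robot, and variables do not carry over. Pictures are saved under pics/ and viewed, and the job is handed in when it is done.

```bash
mkdir -p pics; ls
python3 - <<'E'
from plant import arm, viewer
import cv2
s=arm.read_state();print(s['time'],s['eef_pos'],s['ee_rot'],s['gripper_width'])
for n in ("scene","top","wrist"):
    ci=viewer.camera_info(n);print(n,ci)
    cv2.imwrite(f"pics/a_{n}.png",viewer.grab_frame(n)[:,:,::-1])
E
```

```text
pics
0.0 [209.90830324 561.49442152 230.42716753] [-5.58937915e-01 -3.09116318e+00  2.57863558e-03] 85.42693312154123
scene {'mtx': array([[478.72936711,   0.        , 323.6221954 ],
       [  0.        , 478.72936711, 199.23286173],
       [  0.        ,   0.        ,   1.        ]]), 'world_from_camera': array([[ 4.70013322e-01,  3.84439261e-01, -7.94540076e-01,
        -3.53879887e+02],
       [-8.82375601e-01,  2.27468752e-01, -4.11911720e-01,
        -5.99491635e+02],
       [ 2.23780026e-02,  8.94686773e-01,  4.46133168e-01,
         5.95275287e+02],
       [ 0.00000000e+00,  0.00000000e+00,  0.00000000e+00,
         1.00000000e+00]])}
top {'mtx': array([[427.38363151,   0.        , 323.30267311],
       [  0.        , 427.38363151, 197.45649393],
       [  0.        ,   0.        ,   1.        ]]), 'world_from_camera': array([[-1.01744768e-02,  9.98036218e-01, -6.18076609e-02,
         4.10694540e+02],
       [-9.99769952e-01, -1.13203737e-02, -1.82179164e-02,
        -1.68517710e+02],
       [-1.88818262e-02,  6.16080844e-02,  9.97921801e-01,
         1.08193779e+03],
       [ 0.00000000e+00,  0.00000000e+00,  0.00000000e+00,
         1.00000000e+00]])}
wrist {'mtx': array([[341.92664145,   0.        , 319.0819076 ],
       [  0.        , 341.92664145, 198.09922488],
       [  0.        ,   0.        ,   1.        ]]), 'world_from_camera': array([[ 3.50247558e-01, -8.99794358e-01, -2.60186013e-01,
         1.43563071e+02],
       [ 9.36656850e-01,  3.36234535e-01,  9.80830442e-02,
         5.85840781e+02],
       [-7.71046685e-04, -2.78058358e-01,  9.60563873e-01,
         3.73985650e+02],
       [ 0.00000000e+00,  0.00000000e+00,  0.00000000e+00,
         1.00000000e+00]])}
```

View pics/a_top.png

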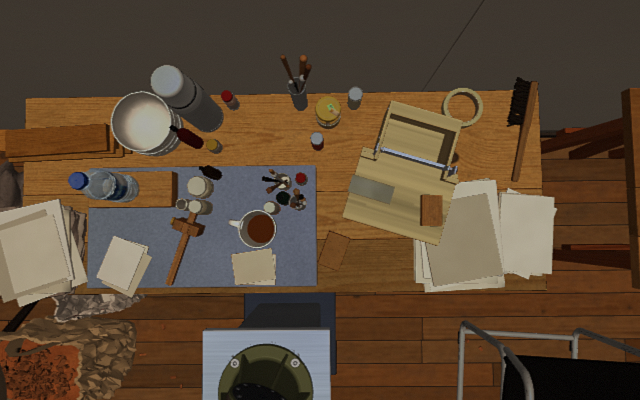

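View pics/a_scene.png

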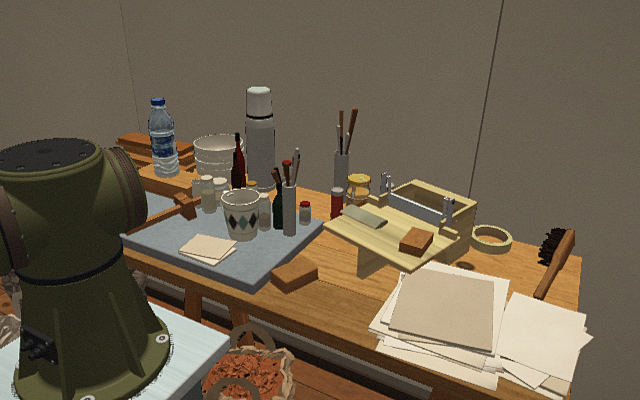

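Run:
```python
import cv2
a=cv2.imread("pics/a_top.png")[90:260,310:480]
cv2.imwrite("pics/a_crop.png",cv2.resize(a,None,fx=3.5,fy=3.5,interpolation=cv2.INTER_CUBIC))
a=cv2.imread("pics/a_scene.png")[160:290,310:490]
cv2.imwrite("pics/a_crop2.png",cv2.resize(a,None,fx=4,fy=4,interpolation=cv2.INTER_CUBIC))
```

```text
(no output)
```

View pics/a_crop.png

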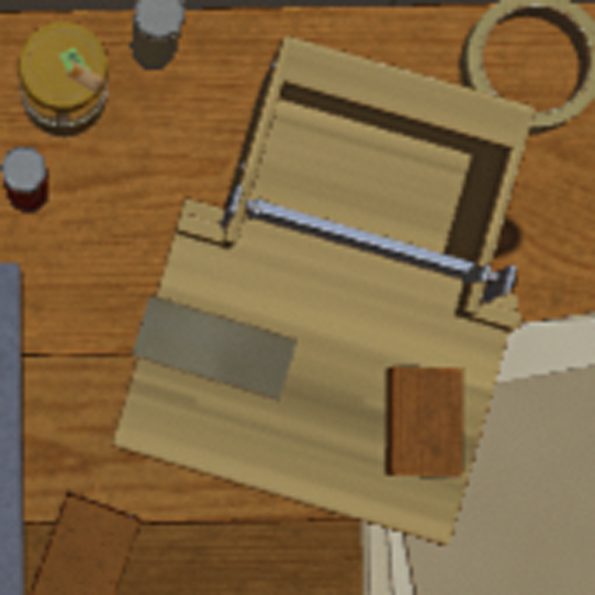

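View pics/a_crop2.png

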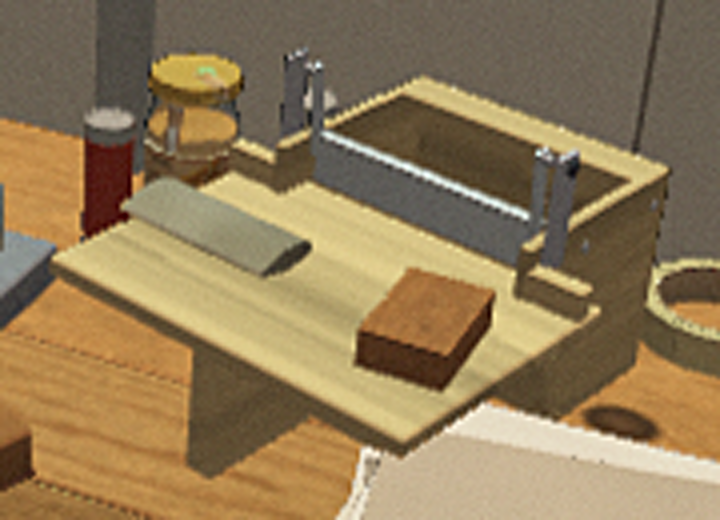

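```bash
cat > h.py <<'E'
import numpy as np, cv2
def ray(ci,uv,z):
    K=ci['mtx'];T=ci['world_from_camera']
    p=np.linalg.inv(K)@[uv[0],uv[1],1]; d=T[:3,:3]@[p[0],-p[1],-p[2]]; o=T[:3,3]
    return o+d*(z-o[2])/d[2]
def proj(ci,X):
    K=ci['mtx'];T=ci['world_from_camera']
    c=T[:3,:3].T@(np.asarray(X,float)-T[:3,3]); q=K@[c[0],-c[1],-c[2]]; return q[:2]/q[2]
E
python3 - <<'E'
from h import *
from plant import viewer
np.set_printoptions(precision=1,suppress=True)
ct=viewer.camera_info('top')
f=lambda x,y,z: ray(ct,(310+x/3.5-.4,90+y/3.5-.4),z)[:2]
nl=f(117,445,100);nr=f(447,543,100);print('deck near',nl,nr,np.linalg.norm(nl-nr))
d=(nl-nr)/np.linalg.norm(nl-nr); ex=np.array([d[1],-d[0]]);print(d,ex,np.arctan2(ex[1],ex[0]))
org=(nl+nr)/2+170*ex;print('origin',org)
def ch(p): p=p-org; return np.array([p@ex,p@d])
for n,x,y,z in [('fenceL near',178,234,118),('fenceLfar',186,200,118),('fenceR near',514,329,118),('flapL',250,205,130),('flapR',478,275,130),('binfarL',285,38,130),('binfarR',532,108,130)]:print(n,ch(f(x,y,z)))
img=cv2.imread('pics/a_top.png')
hsv=cv2.cvtColor(img,cv2.COLOR_BGR2HSV)
sub=hsv[180:240,345:450]
print('offcut hsv',hsv[210,431],'deck',hsv[215,400],'stone',hsv[190,372])
m=((hsv[...,0]<14)&(hsv[...,1]>120)).astype(np.uint8); m[:, :415]=0;m[:,447:]=0;m[:190]=0;m[230:]=0
cs,_=cv2.findContours(m,0,2);c=max(cs,key=cv2.contourArea);r=cv2.minAreaRect(c);print(r)
P=np.array([ray(ct,p,122)[:2] for p in cv2.boxPoints(r)]);Q=np.array([ch(p) for p in P]);print(P,Q,Q.mean(0))
print([np.linalg.norm(P[i]-P[i-1]) for i in range(4)])
m=(hsv[...,1]<70).astype(np.uint8);m[:,:345]=0;m[:,400:]=0;m[:170]=0;m[208:]=0
cs,_=cv2.findContours(m,0,2);c=max(cs,key=cv2.contourArea);r=cv2.minAreaRect(c);print('stone',r)
P=np.array([ray(ct,p,112)[:2] for p in cv2.boxPoints(r)]);print(P,np.array([ch(p) for p in P]))
E
```

```text
deck near [ 426.7 -195.4] [ 360.8 -408.9] 223.47697978635793
[0.3 1. ] [ 1.  -0.3] -0.2993173858948289
origin [ 556.2 -352.3]
fenceL near [-28.  112.8]
fenceLfar [ -5.2 114.1]
fenceR near [ -26.2 -111.4]
flapL [ 0.9 74.1]
flapR [ -1.5 -77.3]
binfarL [111.7  82.7]
binfarR [112.  -81.5]
offcut hsv [ 15 174 113] deck [ 22 111 138] stone [ 24  51 106]
((421.5049743652344, 200.45050048828125), (1.8905706405639648, 11.144415855407715), 5.710593223571777)
[[ 448.8 -367.3]
 [ 473.6 -370.4]
 [ 473.1 -374.6]
 [ 448.3 -371.5]] [[-98.2 -46. ]
 [-73.6 -41.6]
 [-72.8 -45.8]
 [-97.4 -50.1]] [-85.5 -45.9]
[np.float64(4.208861800841773), np.float64(25.034972435389307), np.float64(4.2153388934351375), np.float64(25.03229648339015)]
stone ((370.92706298828125, 188.86216735839844), (43.1571044921875, 16.689373016357422), 17.10272979736328)
[[ 486.  -206.8]
 [ 522.3 -218.5]
 [ 492.2 -311.6]
 [ 456.1 -299.8]] [[-109.9  118.3]
 [ -71.8  117.9]
 [ -73.1   20. ]
 [-111.1   20.7]]
```

```bash
cat >> h.py <<'E'
org=np.array([556.2,-352.3]);a=-0.2993
ex=np.array([np.cos(a),np.sin(a)]);ey=np.array([-ex[1],ex[0]])
def ch(p): p=np.asarray(p)[:2]-org; return np.array([p@ex,p@ey])
def w(x,y): return org+x*ex+y*ey
def offcut(img,ci,rows=(180,240),cols=(385,450),z=122):
    hsv=cv2.cvtColor(img,cv2.COLOR_BGR2HSV)
    m=((hsv[...,0]<18)&(hsv[...,1]>145)).astype(np.uint8)*255
    k=np.zeros_like(m);k[rows[0]:rows[1],cols[0]:cols[1]]=1;m*=k
    m=cv2.morphologyEx(m,cv2.MORPH_OPEN,np.ones((3,3)))
    cs,_=cv2.findContours(m,0,2);c=max(cs,key=cv2.contourArea)
    P=np.array([ray(ci,p,z)[:2] for p in cv2.boxPoints(cv2.minAreaRect(c))])
    return m,np.array([ch(p) for p in P]),cv2.contourArea(c)
E
python3 - <<'E'
from h import *
from plant import viewer
np.set_printoptions(precision=1,suppress=True)
img=cv2.imread('pics/a_top.png')
m,Q,A=offcut(img,viewer.camera_info('top'));print(Q,Q.mean(0),A,[np.linalg.norm(Q[i]-Q[i-1]) for i in range(4)])
m=cv2.resize(cv2.cvtColor(m,cv2.COLOR_GRAY2BGR)[90:260,310:480],None,fx=3,fy=3)
cv2.imwrite('pics/m.png',m)
# chute-frame check overlay
ci=viewer.camera_info('top');o=img.copy()
for x,y,z in [(-170,115,100),(-170,-115,100),(-24,115,118),(-24,-115,118),(0,73,100),(0,-73,100),(116,84,130),(116,-84,130),(-24,-76,130),(-24,76,130)]:
    u=proj(ci,[*w(x,y),z]);cv2.circle(o,(int(round(u[0]*8)),int(round(u[1]*8))),8,(0,0,255),-1,shift=3)
cv2.imwrite('pics/o.png',cv2.resize(o[90:260,310:480],None,fx=3.5,fy=3.5,interpolation=cv2.INTER_NEAREST))
E
```

```text
[[ -74.7  -39.3]
 [ -61.4  -84.3]
 [-126.  -102.3]
 [-139.3  -57.6]] [-100.4  -70.9] 606.5 [np.float64(67.12617534221316), np.float64(46.845308667898905), np.float64(67.06717355560743), np.float64(46.64497107566852)]
```

View pics/o.png

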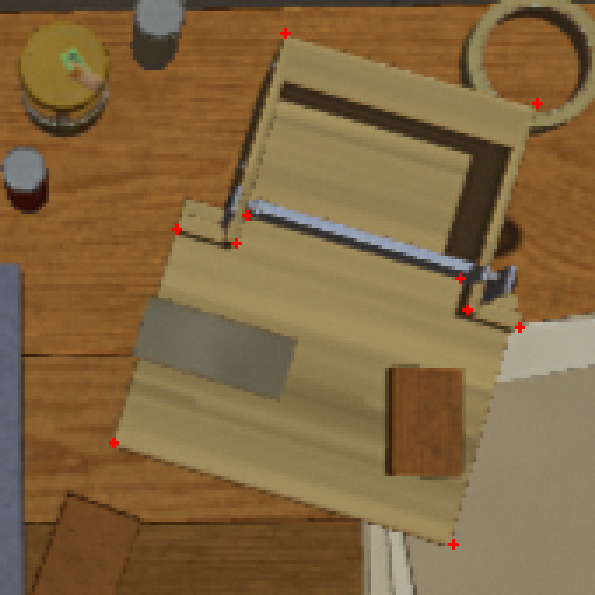

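View pics/m.png

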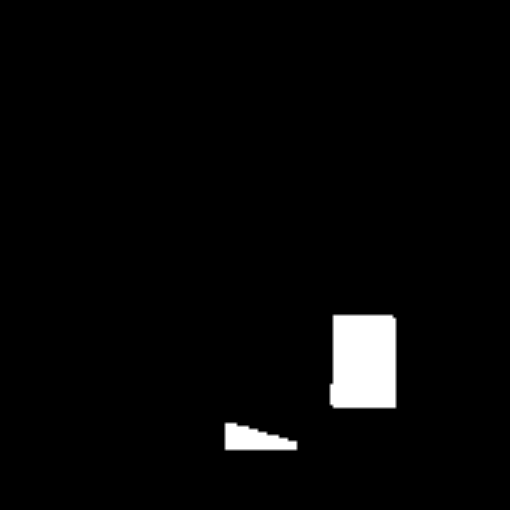

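```bash
python3 -m crank '0.04 0.03 -0.02 0.02 -5; 0.04 0.03 -0.03 0.02 -5; 0.04 0.03 -0.03 0.02 -5; 0.04 0.03 -0.03 0.01 -5; 0.04 0.03 -0.03 0 -5; 0.04 0.03 -0.03 0 -5; 0.04 0.03 -0.03 0 -5; 0.04 0.01 -0.04 0 -5'
```

```text
time: 0.95
eef_pos: [432.3, 321.0, 300.6]
ee_rot: [1.588, 2.71, 0.0]
contact_force: [-0.1, 0.4, 0.3]
gripper_width: 40.2
```

```bash
python3 -m crank '0.04 0 -0.045 0 -5; 0.04 0 -0.045 0 -5; 0.04 0 -0.045 0 -5; 0.04 0 -0.045 0 -5; 0.04 0 -0.045 0 -5; 0.04 0 -0.045 0 -4.3; 0.04 0 -0.045 0 0; 0.04 0 -0.045 0 0' && python3 -m crank '0.04 0 -0.045 0 0; 0.04 0 -0.045 0 0; 0.04 0 -0.045 0 0; 0.04 0 -0.045 0 0; 0.04 0 -0.045 0 0; 0.04 0 -0.045 0 0; 0.04 0 -0.04 0 0; 0.04 0 0 0 0'
```

```text
time: 1.75
eef_pos: [429.6, -39.7, 301.3]
ee_rot: [2.217, 2.225, 0.0]
contact_force: [1.5, 1.3, 0.1]
gripper_width: 39.9
time: 2.55
eef_pos: [429.5, -352.2, 300.1]
ee_rot: [-2.223, -2.22, 0.002]
contact_force: [0.9, -0.1, 0.2]
gripper_width: 39.9
```

```bash
python3 -m crank '0.04 0 -0.045 0 0; 0.04 0.005 -0.045 0 0; 0.04 0 -0.018 -0.02 0; 0.04 0 0 -0.04 0; 0.04 0 0 -0.04 0; 0.04 0 0 -0.04 0; 0.04 0 0 0 0; 0.04 0 0 0 0'
python3 - <<'E'
from plant import viewer
import cv2
for n in ("wrist","top","scene"):
    im=viewer.grab_frame(n)[:,:,::-1]
    if n=="top": im=cv2.resize(im[90:290,310:510],None,fx=3,fy=3)
    if n=="scene": im=cv2.resize(im[110:310,310:510],None,fx=3,fy=3)
    cv2.imwrite(f"pics/b_{n}.png",im)
E
```

```text
time: 3.35
eef_pos: [434.9, -455.1, 161.5]
ee_rot: [-2.216, -2.225, -0.0]
contact_force: [0.6, -0.5, 0.9]
gripper_width: 39.9
```

View pics/b_wrist.png

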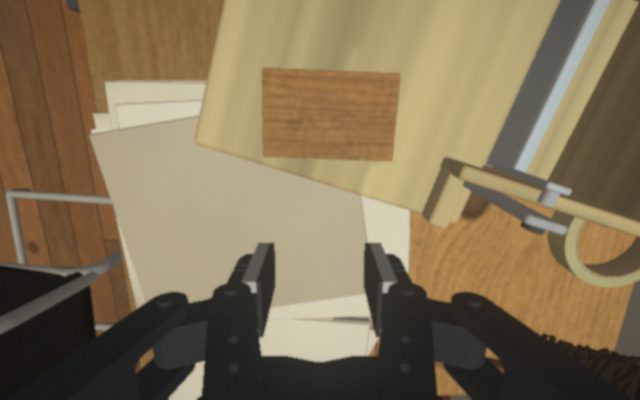

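View pics/b_top.png

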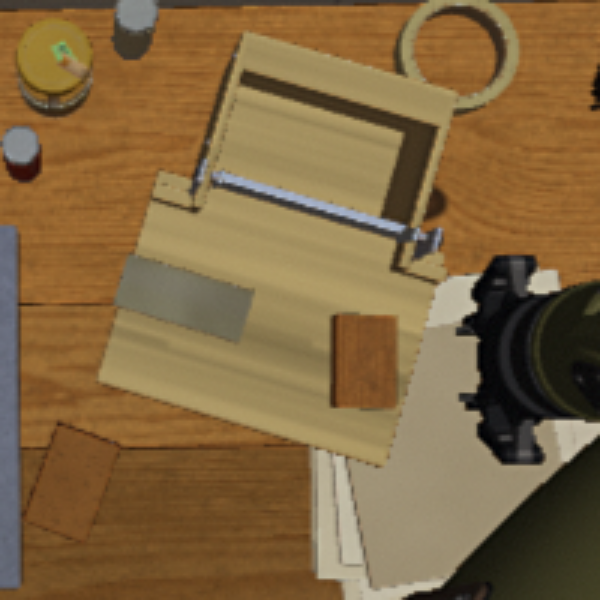

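View pics/b_scene.png

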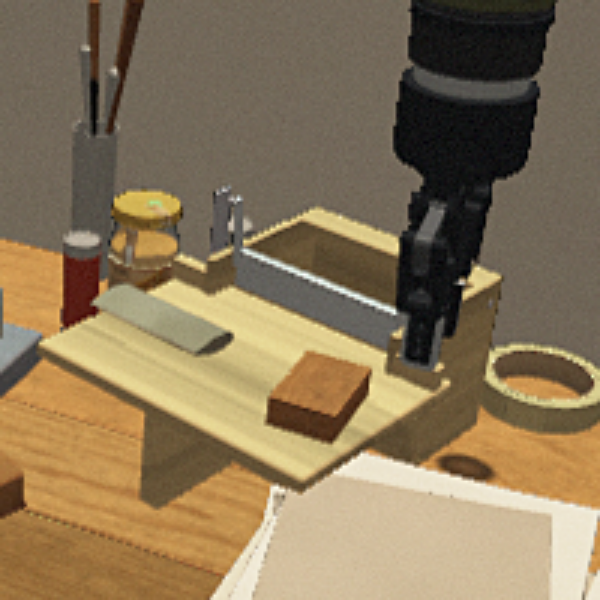

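Run:
```python
from h import *
from plant import viewer
np.set_printoptions(precision=1,suppress=True)
ci=viewer.camera_info('wrist');print(ci['world_from_camera'][:3,3])
for n,u,z in [('a',(262,68),122),('b',(400,73),122),('c',(393,161),122),('d',(263,156),122),('deckcorner',(196,143),100),('fence near-right',(427,222),118)]:
    p=ray(ci,u,z);print(n,p,ch(p))
```

```text
[ 435.4 -386.8  307.5]
a [ 407.  -372.1  122. ] [-136.7  -62.9]
b [ 477.4 -374.2  122. ] [-68.8 -44.1]
c [ 476.7 -419.6  122. ] [-56.1 -87.7]
d [ 405.6 -417.1  122. ] [-124.8 -106.3]
deckcorner [ 362.1 -412.9  100. ] [-167.6 -115.1]
fence near-right [ 500.1 -456.6  118. ] [ -22.9 -116.2]
```

```bash
python3 -m crank '0.04 0.003 0 -0.02 0; 0.04 0 0 -0.02 0; 0.04 0 0 -0.014 0; 0.04 0 0 0 0; 0.04 0 0.008 0 0; 0.04 0 0.008 0 0; 0.04 0 0.004 0 0; 0.04 0 0 0 0'
python3 - <<'E'
from plant import viewer
import cv2
for n in ("wrist","scene"):
    im=viewer.grab_frame(n)[:,:,::-1]
    if n=="scene": im=cv2.resize(im[150:300,330:530],None,fx=3,fy=3)
    cv2.imwrite(f"pics/c_{n}.png",im)
E
```

```text
time: 4.3
eef_pos: [438.5, -435.4, 108.1]
ee_rot: [2.216, 2.226, 0.0]
contact_force: [-0.6, 0.3, -0.1]
gripper_width: 40.1
```

View pics/c_wrist.png

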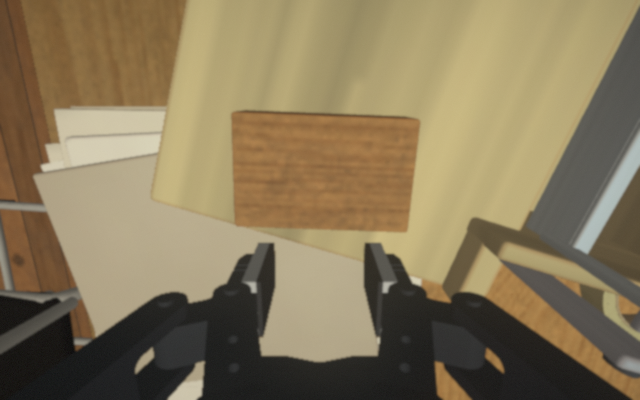

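View pics/c_scene.png

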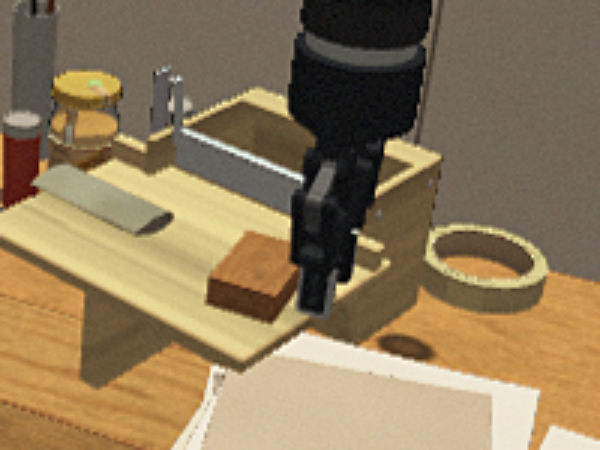

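```bash
python3 -m crank '0.04 0 0.003 0 0; 0.04 0 0.004 0 0; 0.04 0 0.005 0 0; 0.04 0 0.005 0 -2; 0.04 0 0.005 0 -2; 0.04 0 0.005 0 -2; 0.04 0 0.004 0 -2; 0.04 0 0 0 0'
python3 - <<'E'
from plant import viewer
import cv2
for n in ("wrist",):
    im=viewer.grab_frame(n)[:,:,::-1]
    cv2.imwrite(f"pics/d_{n}.png",im)
E
```

```text
time: 5.2
eef_pos: [438.0, -404.2, 107.3]
ee_rot: [-2.367, -2.065, -0.0]
contact_force: [-0.2, 0.5, 0.0]
gripper_width: 40.1
```

View pics/d_wrist.png

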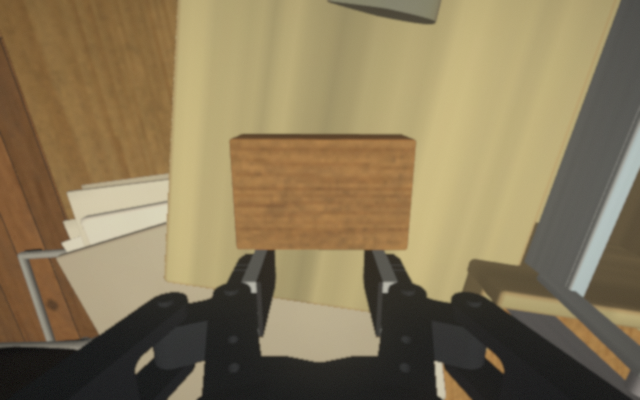

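```bash
python3 -m crank '0.04 0 0.003 0 -1; 0.04 0 0.005 0 -2; 0.04 0 0.005 0 -2; 0.04 0 0.005 0 -2; 0.04 0 0.005 0 -2; 0.04 0 0.005 0 0; 0.04 0 0.002 0 0; 0.04 0 0 0 0'
python3 - <<'E'
from h import *
from plant import viewer
np.set_printoptions(precision=1,suppress=True)
im=viewer.grab_frame('wrist')[:,:,::-1];cv2.imwrite("pics/e_wrist.png",im)
print(viewer.camera_info('wrist')['world_from_camera'][:3,3])
E
```

```text
time: 6.05
eef_pos: [438.1, -374.7, 107.3]
ee_rot: [-2.521, -1.874, -0.0]
contact_force: [0.0, 0.2, 0.2]
gripper_width: 39.8
[ 458.  -308.   250.8]
```

View pics/e_wrist.png

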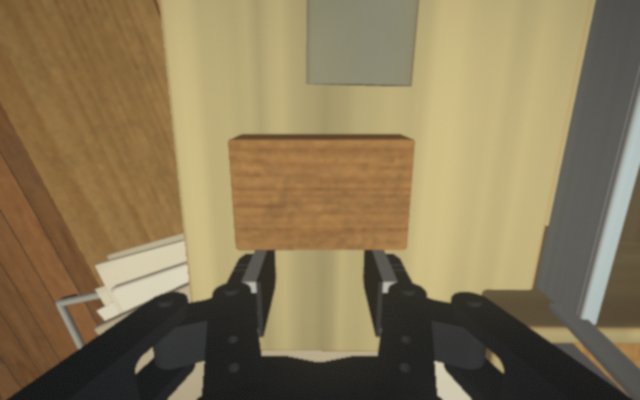

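Run:
```python
from h import *
from plant import viewer
np.set_printoptions(precision=1,suppress=True)
ci=viewer.camera_info('wrist')
for n,u,z in [('oc bl',(235,249),122),('br',(407,249),122),('tr',(413,139),122),('tl',(229,139),122),('stone r',(412,86),108),('stone l',(307,82),108)]:
    p=ray(ci,u,z);print(n,p,ch(p))
```

```text
oc bl [ 408.2 -354.4  122. ] [-140.9  -45.6]
br [ 475.6 -374.7  122. ] [-70.4 -45.2]
tr [ 487.6 -331.7  122. ] [-71.7  -0.5]
tl [ 421.8 -311.9  122. ] [-140.3   -1. ]
stone r [ 494.9 -313.7  108. ] [-69.9  18.8]
stone l [ 455.4 -300.2  108. ] [-111.6   20. ]
```

```bash
python3 -m crank '0.04 -0.002 -0.007 0 0; 0.04 -0.003 -0.008 0 0; 0.03 0 0 0.02 0; 0.02 0 0 0.03 0; 0.02 0 0 0.03 0; 0.02 -0.007 0.01 0 -8; 0.02 -0.007 0.01 0 -8; 0.02 -0.007 0.01 0 -8' && python3 -m crank '0.02 -0.007 0.01 0 -8; 0.02 -0.007 0.01 0 -8; 0.02 -0.007 0.01 0 -8; 0.02 -0.007 0.01 0 -8; 0.02 0 0 0 -8; 0.02 0 0 0 -8; 0.02 0 0 0 -8; 0.02 0 0 0 -8'
python3 - <<'E'
from h import *
from plant import viewer,arm
s=arm.read_state();print(s['joints'],ch(s['eef_pos']))
im=viewer.grab_frame('wrist')[:,:,::-1];cv2.imwrite("pics/f_wrist.png",im)
E
```

```text
time: 6.9
eef_pos: [411.7, -360.7, 187.6]
ee_rot: [2.86, 1.298, 0.0]
contact_force: [-0.4, 0.2, 0.1]
gripper_width: 19.8
time: 7.7
eef_pos: [383.9, -320.9, 187.4]
ee_rot: [3.114, -0.415, 0.0]
contact_force: [0.2, -0.3, -0.3]
gripper_width: 20.5
[-6.96030338e-01  1.50372837e-01 -3.57208129e-01  1.06288635e+00
 -2.25629539e-04  2.71029799e+00] [-173.88547979  -20.76710833]
```

View pics/f_wrist.png

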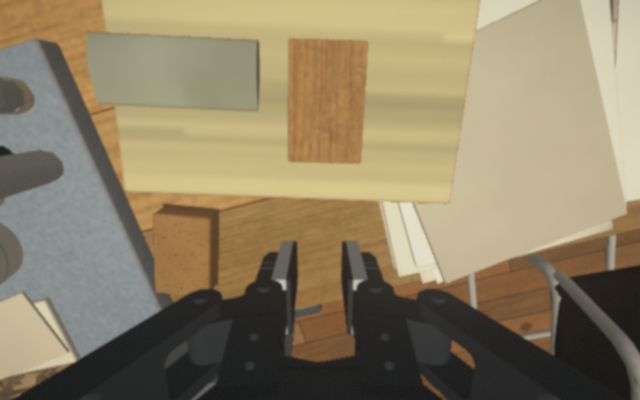

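Run:
```python
from h import *
from plant import viewer
np.set_printoptions(precision=1,suppress=True)
ci=viewer.camera_info('wrist')
for n,u,z in [('nl',(289,162),122),('nr',(361,163),122),('fr',(367,41),122),('fl',(289,39),122),('deck nl',(125,191),100),('nr',(450,202),100),('stone',(258,109),100),('stone',(258,40),110)]:
    p=ray(ci,u,z);print(n,p,ch(p))
```

```text
nl [ 420.7 -312.3  122. ] [-141.3   -1.7]
nr [ 408.2 -355.   122. ] [-140.6  -46.2]
fr [ 474.7 -374.4  122. ] [-71.4 -45.2]
fl [ 487.4 -332.5  122. ] [-71.6  -1.4]
deck nl [ 428.4 -193.   100. ] [-169.1  114.5]
nr [ 359.9 -410.5  100. ] [-170.4 -113.5]
stone [ 456.3 -300.   100. ] [-110.8   20.5]
stone [ 493.8 -314.2  110. ] [-70.9  18. ]
```

```bash
python3 -m crank '0.02 0 -0.003 -0.02 -2; 0.02 -0.001 0 -0.03 0; 0.02 0 0 -0.025 0; 0.02 0 0 -0.006 0; 0.02 0 0 0 0; 0.02 0.006 -0.002 0 0; 0.02 0.008 -0.002 0 0; 0.02 0 0 0 0'
python3 - <<'E'
from h import *
from plant import viewer,arm
s=arm.read_state();print(ch(s['eef_pos']))
im=viewer.grab_frame('wrist')[:,:,::-1];cv2.imwrite("pics/g_wrist.png",im)
im=viewer.grab_frame('scene')[:,:,::-1];cv2.imwrite("pics/g_scene.png",cv2.resize(im[150:300,310:510],None,fx=3,fy=3))
E
```

```text
time: 8.55
eef_pos: [399.4, -328.3, 107.7]
ee_rot: [3.106, -0.457, 0.005]
contact_force: [1.0, 0.2, 0.3]
gripper_width: 19.8
[-156.94384497  -23.28283425]
```

View pics/g_wrist.png

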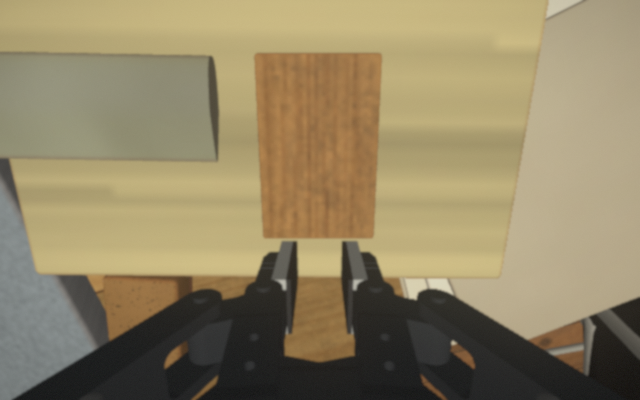

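View pics/g_scene.png

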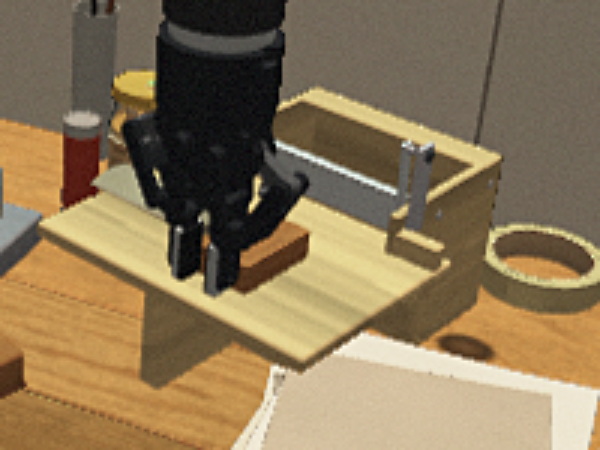

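```bash
python3 -m crank '0.02 0.003 -0.001 0.003 0; 0.02 0.005 -0.0015 0 0; 0.02 0.0075 -0.0023 0 0; 0.02 0.0075 -0.0023 0 0; 0.02 0.0075 -0.0023 0 0; 0.02 0.0075 -0.0023 0 0; 0.02 0.005 -0.0015 0 0; 0.02 0 0 0 0'
python3 - <<'E'
from h import *
from plant import viewer,arm
s=arm.read_state();print(ch(s['eef_pos']))
im=viewer.grab_frame('wrist')[:,:,::-1];cv2.imwrite("pics/h_wrist.png",im)
im=viewer.grab_frame('scene')[:,:,::-1];cv2.imwrite("pics/h_scene.png",cv2.resize(im[150:300,310:510],None,fx=3,fy=3))
E
```

```text
time: 9.45
eef_pos: [441.0, -340.5, 109.2]
ee_rot: [3.108, -0.458, 0.001]
contact_force: [-0.2, -0.2, -0.4]
gripper_width: 20.0
[-113.53895097  -22.64634998]
```

View pics/h_wrist.png

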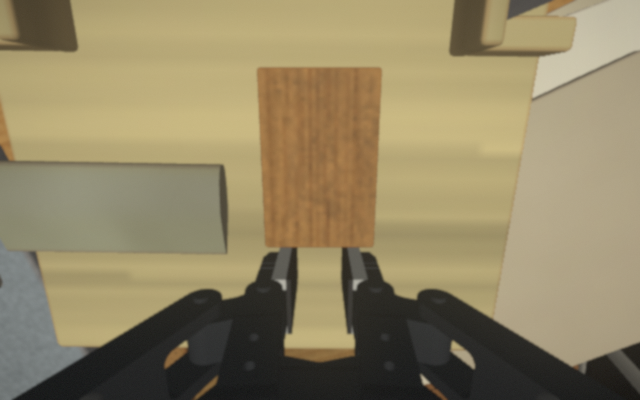

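View pics/h_scene.png

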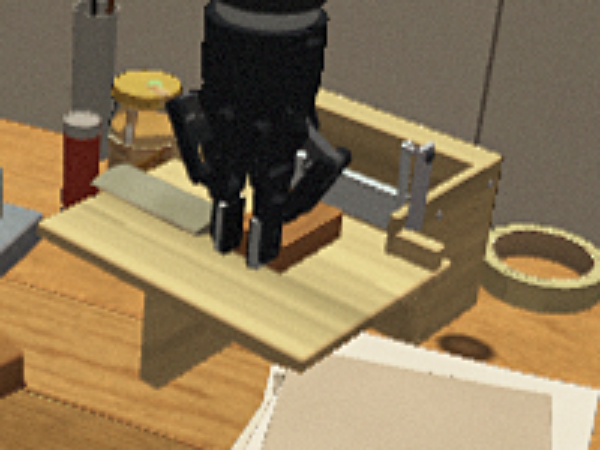

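Run:
```python
from h import *
from plant import viewer,arm
np.set_printoptions(precision=1,suppress=True)
ci=viewer.camera_info('wrist');t=np.array(arm.read_state()['eef_pos'])
n=np.array([ex[0],ex[1],0])
for u in [(205,293),(190,300),(80,375),(435,293),(290,245),(265,255),(285,330)]:
  for off in (0,12):
    o=ci['world_from_camera'][:3,3];d=ray(ci,u,0)-o
    p=o+d*((t+off*n-o)@n)/(d@n);print(u,off,ch(p),p[2])
```

```text
(205, 293) 0 [-114.5   19.7] 138.98199016491031
(205, 293) 12 [-102.5   12.4] 158.40513885059914
(190, 300) 0 [-114.5   23.6] 143.69316316475988
(190, 300) 12 [-102.5   15.7] 162.31068610662487
(80, 375) 0 [-114.5   39.8] 178.94542000796264
(80, 375) 12 [-102.5   29.1] 191.53469358567116
(435, 293) 0 [-114.5  -67.1] 138.03498860473525
(435, 293) 12 [-102.5  -59.5] 157.62007760472432
(290, 245) 0 [-114.5   -8.6] 94.43894458458863
(290, 245) 12 [-102.5  -11. ] 121.47909740682087
(265, 255) 0 [-114.5    2.2] 106.05434793762794
(265, 255) 12 [-102.5   -2.1] 131.10822940739553
(285, 330) 0 [-114.5  -12.4] 160.16460232956217
(285, 330) 12 [-102.5  -14.2] 175.9654561681239
```

```bash
python3 -m crank '0.02 0.004 -0.0012 0.001 0; 0.02 0.006 -0.0016 0 2; 0.02 0.006 -0.0013 0 2; 0.02 0.006 -0.0011 0 2; 0.02 0.006 -0.0009 0 2; 0.02 0.006 -0.0007 0 2; 0.02 0.003 -0.0004 0 0; 0.02 0 0 0 0'
python3 - <<'E'
from h import *
from plant import viewer,arm
s=arm.read_state();print(ch(s['eef_pos']))
im=viewer.grab_frame('wrist')[:,:,::-1];cv2.imwrite("pics/i_wrist.png",im)
E
```

```text
time: 10.35
eef_pos: [477.6, -347.4, 110.3]
ee_rot: [3.136, -0.186, 0.001]
contact_force: [-0.7, -0.2, 0.6]
gripper_width: 19.9
[-76.50156927 -18.49412268]
```

View pics/i_wrist.png

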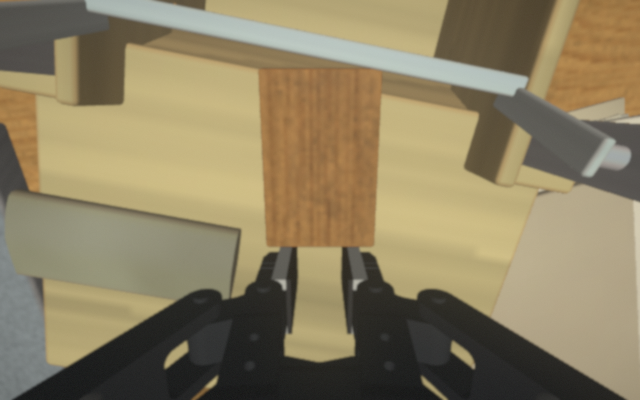

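```bash
python3 -m crank '0.02 0.003 -0.0005 0 0; 0.02 0.005 -0.0008 0 0; 0.02 0.005 -0.001 0 0; 0.02 0.005 -0.001 0 0; 0.02 0.005 -0.001 0 0; 0.02 0.003 -0.0006 0 0; 0.02 0 0 0 0; 0.02 0 0 0 0'
python3 - <<'E'
from h import *
from plant import viewer,arm
s=arm.read_state();print(ch(s['eef_pos']))
im=viewer.grab_frame('wrist')[:,:,::-1];cv2.imwrite("pics/j_wrist.png",im)
im=viewer.grab_frame('scene')[:,:,::-1];cv2.imwrite("pics/j_scene.png",cv2.resize(im[150:300,310:510],None,fx=3,fy=3))
E
```

```text
time: 11.2
eef_pos: [503.3, -352.3, 110.3]
ee_rot: [3.136, -0.186, 0.0]
contact_force: [-0.7, 0.1, 0.5]
gripper_width: 19.9
[-50.58946579 -15.62917128]
```

View pics/j_wrist.png

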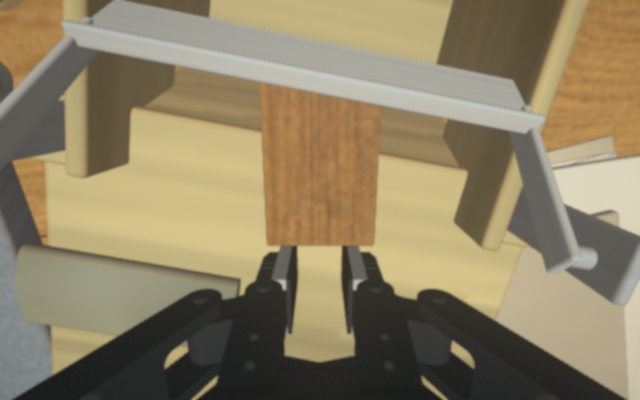

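View pics/j_scene.png

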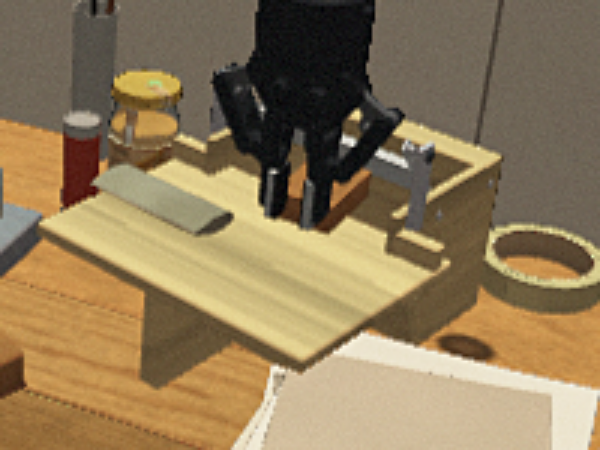

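```bash
python3 -m crank '0.02 0.003 -0.0005 0 0; 0.02 0.004 -0.0008 0 0; 0.02 0.004 -0.0008 0 0; 0.02 0.004 -0.0008 0 0; 0.02 0.004 -0.0008 0 0; 0.02 0.003 -0.0006 0 0; 0.02 0 0 0 0; 0.02 0 0 0 0'
python3 - <<'E'
from h import *
from plant import viewer,arm
s=arm.read_state();print(ch(s['eef_pos']))
im=viewer.grab_frame('wrist')[:,:,::-1];cv2.imwrite("pics/k_wrist.png",im)
E
```

```text
time: 12.1
eef_pos: [525.2, -356.6, 110.2]
ee_rot: [-3.136, 0.186, 0.0]
contact_force: [0.1, -0.5, -0.4]
gripper_width: 19.9
[-28.38542277 -13.21351838]
```

View pics/k_wrist.png

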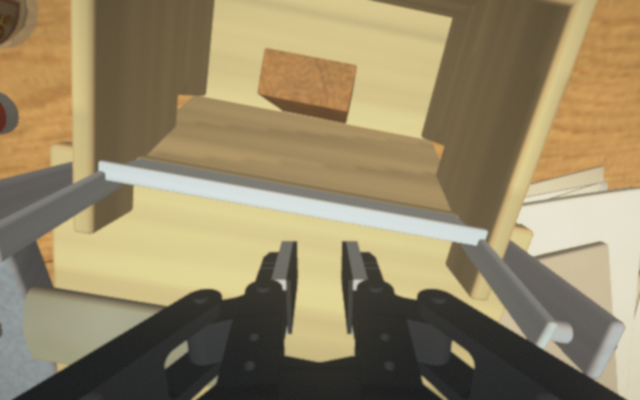

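```bash
python3 -m crank '0.02 -0.01 0.003 0 0; 0.02 -0.015 0.0045 0 0; 0.02 -0.015 0.0045 0 0; 0.02 -0.015 0.0045 0 0; 0.02 -0.005 0.0015 0.02 0; 0.02 -0.005 0.0015 0.03 0; 0.02 -0.01 0.003 0.03 0; 0.02 -0.02 0.006 0.03 0' && python3 -m crank '0.02 -0.03 0.008 0.02 0; 0.02 -0.03 0.008 0 0; 0.02 -0.03 0.008 0 0; 0.02 -0.02 0.008 0 0; 0.02 0 0 0 0; 0.02 0 0 0 0; 0.02 0 0 0 0; 0.02 0 0 0 0'
python3 - <<'E'
from h import *
from plant import viewer,arm
for n,r in (("wrist",None),("scene",(150,300,310,510)),("top",(90,290,310,510))):
    im=viewer.grab_frame(n)[:,:,::-1]
    if r: im=cv2.resize(im[r[0]:r[1],r[2]:r[3]],None,fx=3,fy=3)
    cv2.imwrite(f"pics/l_{n}.png",im)
E
```

```text
time: 12.95
eef_pos: [429.5, -327.9, 221.3]
ee_rot: [3.136, -0.186, 0.0]
contact_force: [-0.6, -0.1, 0.0]
gripper_width: 19.9
time: 13.75
eef_pos: [320.8, -296.3, 240.2]
ee_rot: [-3.136, 0.186, -0.0]
contact_force: [-0.1, -0.1, 0.3]
gripper_width: 19.9
```

View pics/l_wrist.png

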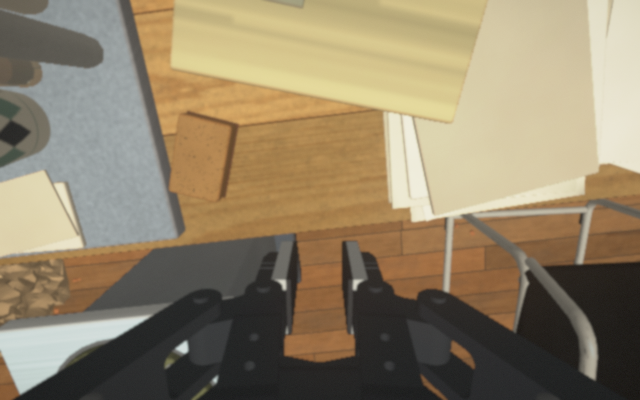

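View pics/l_scene.png

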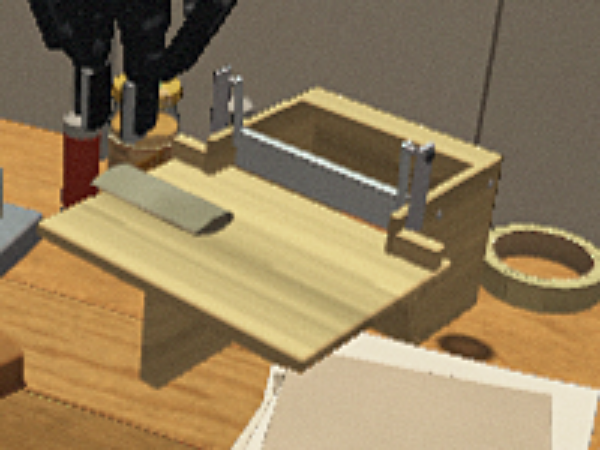

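View pics/l_top.png

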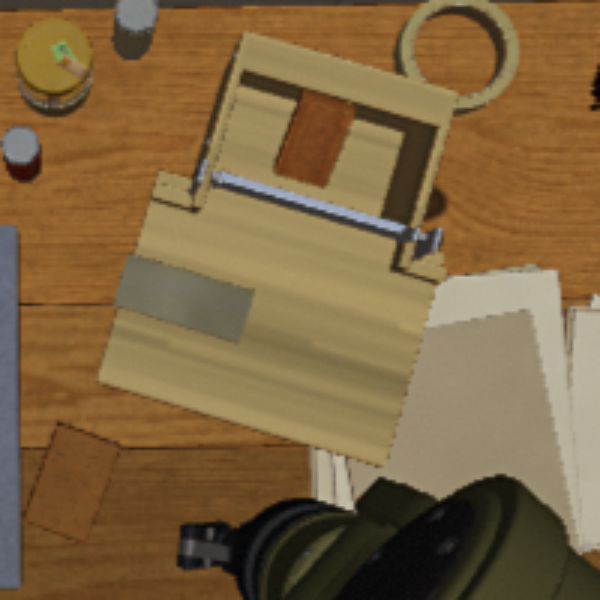

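```bash
python3 -c "
from plant import arm
print(arm.finish_job())"
```

```text
the job is handed in; nothing more can be done
None
```

The offcut is in the bin, the flap is shut, and the job was handed in at about 14 s on the clock, well under the 48 s limit.

- **How it went:** I used two fingertips throughout, without gripping or lifting. I pushed the offcut about 48 mm sideways, turning it square to the chute. I then pushed it from behind along the deck, steering slightly left to keep the fingers clear of the flap's right arm. It tipped over the edge and dropped in. The tool reference point (TCP) stopped about 28 mm short of the deck edge.
- **Last checks:** After I drew the fingers back, the top and scene pictures showed the offcut lying on the bin floor and the flap hanging shut. By eye, the stone and sanding block were where they started. The TCP was at about z = 240 mm, touching nothing, and the contact force read under 2 N after every move.
- **Not measured:** I did not re-measure the mug at the end. It shows only partly in the last wrist picture, and the arm did not go near it at low height.
- **Disagreement:** The task says the stone's length lies along the chute's x, but I measured it along the chute's y. I worked from the measured pose.

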